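# Fetch the brass lantern from the slide-lid box and cap the model tower

## Robot

A 6-joint arm with a two-finger parallel gripper is mounted at the origin on the work surface. World frame = base frame: x ahead of the robot, y to its left, z up, the work surface at z = 0. Lengths are in m, angles in rad, forces in N, time in s.
With the tool pointing down it reaches from about 0.375 to 0.75 m from the base axis. Payload 9 kg.
Tool frame: the origin (TCP) lies midway between the tips of the shut fingers; the grasp point (between the pads) lies 19 mm behind it; z points along the fingers, y is the direction in which the jaws open and shut (so a half turn about z gives the same grasp; the last joint's range is limited). The gripper opens to 85 mm and grips with 20 to 120 N. Pads are 22 mm wide; open, the fingers measure 114 mm over their backs; the gripper's body (76 mm by 85 mm) begins 54 mm behind the grasp point. The pads swing forward as they close: fully open they stand 13 mm farther back than shut.
Start: joints at [-1.486, 0.104, 0.097, 1.564, 0, 1.353], TCP at [0.179, -0.573, 0.231] pointing down, gripper open.
Joint ranges: [-2.99, 2.99], [-0.84, 1.86], [-1.1, 1.16], [-1.84, 2.11], [-1.51, 1.56], [-3.14, 3.14]. Speed limits (rad/s): [2.22, 2.22, 2.57, 3.14, 3.14, 3.14].

## Interface

Orientations are given as [roll, pitch, yaw] about the fixed x, y, z axes, in that order (R = Rz(yaw) Ry(pitch) Rx(roll)).
In Python, from workcell import bot gives the robot as it stands.
- The arm moves only by the tool move_arm, never from a script. Its argument "targets" is a list that holds one entry, the list of rows, each a list of 7 numbers: the shift along the tool's x, y, z in cm, then the turn, a rotation vector about the tool's x, y, z in rad, then the finger opening in cm, from 0 to 8.54. A call has exactly 10 rows; each row shifts and turns the pose as measured when the row begins, along the tool's axes as they then stand; what a row does not reach is not made up. A row lasts 1/12 s, in which the tool goes at most 41.7 mm and 7.16 degrees, less where a joint would pass 70% of its speed; a pose out of reach is approached as far as the arm can. A call is refused whole if a number of a shift passes 4.17 or a number of a turn 0.125, either way. A call with a gripper value outside its range is refused whole. The fingers move at their own pace and stop on an object; "newtons" is the grip in N (left out, the last holds). Time passes only in rows, so rows that do not move let the fingers close, or fill a call up. It gives the time, the measured TCP pose, the force and the opening at its end, in the units of the state.
- bot.sense(): the state, without advancing time (a new reading comes with each control period).
- bot.capture(name): name is "scene" or "top" or "wrist"; returns the picture (480x640x3 uint8, red, green, blue); there is no depth.
- bot.camera_info(name): a dict with "fx", "fy", "cx", "cy" (pixels), "world_from_camera" (4x4, takes a point from camera to world coordinates). Camera axes: x right, y down, z forward; pixel columns grow to the right and rows downward; lengths in m; the calibration is good to about 2 mm. A picture is of the moment at which its call begins: read the wrist's pose just before it. camera_info takes no time and is no camera call; for the wrist camera it gives the pose at the moment of the call.
- bot.job_done(): hands the job in, once; it reports no verdict.
Trained networks look in the newest picture that a camera, given by its name, has taken for a name from the list of things; names that differ only in an ending like _2 or _b are one class to them, and where a whole thing is asked for, a point or a joint stands for the part that bears it (a point fixed in the world has none). Each returns a list of dicts, best first, with "p" (0 to 1); they miss things now and then, are a little off and sometimes report something else, mostly with a low value. They report only what shows in the picture. A call takes as long as a camera call. They do not tell look-alikes from the thing itself.
- bot.search_frame(camera, label): "xy" ([column, row] in pixels, amid what is visible of it).
- bot.place_of(camera, label): "xy" ([column, row] in pixels: a listed point, or the origin of a listed thing).
The state is a dict: "t": time; "q": joint angles; "dq": joint speeds; "effort": joint torques, N m; "eef_pos": TCP position; "tool_rot": TCP orientation; "force": force on the tool from outside, world axes, zero at the start; "wrist_torque": the same for the moment, N m; "gripper_width": opening from 0.0 (shut) to 1.0 (fully open).
Only numpy, scipy, OpenCV 4.12 (cv2) and the standard library are available. Lean on these libraries where they do the work, as an engineer would, in place of code of your own. Each camera call takes 0.05 s, during which the arm holds its last target.

## Task

Slide the lid of the parts box with the blue grip all the way open along its grooves, lift the brass lantern out and set it down gently, upright and centred on top of the model's round tower, then let go. Leave the blue-grip box open, and leave the box with the orange grip shut.

Things in the scene. Friction and masses are not known exactly. Their poses are not given: they have to be found in the camera images.
- blue_box: Pale wooden box with the blue-grip lid, fixed to the desk: 176 long (x) x 146 wide (y) x 66 mm high; walls 8, floor 6 mm thick; well 160 x 130 mm. Origin: centre of its underside, on the desk. The lid opens along its -x, roughly towards the robot. A twin box has an orange grip; they stand left and right of the model, either way round.
- blue_lid (a joint): Travel in m of the blue-grip lid: 0 shut, 0.125 fully open at its stop, where it still hangs in its grooves. It starts shut or up to 12 mm open, drags with about 2 N and stays where it is left. Beyond 0.1 the part below is free to lift out.
- blue_grip (a point): Point to grip on the blue fin on top of the lid (moves with it): 83 mm above the desk, 22 mm above the lid's surface, 14 mm below the fin's top. The fin is 14 mm thick along the lid's travel (x), 40 mm wide across it (y), 36 mm high. The lid opens along this point's -x. When shut, the fin is over the box's middle.
- lantern_center (a point): Centre, half-way up, of the lantern: turned brass model part, about 50 g, 48 mm high, foot 34 mm across and 5 mm high, then a round shaft 30 mm across up to 36 mm, then a dome. z is its upright axis. It stands loose on the floor of the blue-grip box under the lid, 8 to 28 mm beyond the box's middle (+x), within 10 mm of its long axis; centre 30 mm above the desk.
- tower_top (a point): Centre of the flat top of the round off-white tower stub on the green model baseboard (fixed): top 70 mm across, 48 mm above the desk, with a reddish disc 44 mm across in its middle. z up. A lantern standing there has its centre 24 mm above this point. Low houses on the board are up to 32 mm high. Loose bowls and a grey turret, up to 60 mm high, stand beyond the model.
- orange_lid (a joint): Travel in m of the lid of the twin box with the orange grip: 0 shut, as it starts; leave it shut.
There are look-alikes about, which are no part of the job. What is shaped like the blue_box but turquoise is not meant.

How it is judged:
By the outcome, as a careful person would: the job done as asked, in the order asked, and still so for the second after the job is handed in, with the robot touching nothing.
It also fails if it takes over 48 s, if anything falls off the work surface, if the arm or the gripper's body presses on something with over 40 N, if the wrist force passes 120 N, or if a joint passes its speed limit or range.

## Working session

There is one attempt and no reset: what is moved stays moved. The work goes in short steps, Python scripts to look and compute and a tool call to move; the robot and the scene stay as the last step left them, time stands still between calls to the robot, and variables do not carry over. Pictures are saved under pics/ and viewed, and the job is handed in when it is done.

Besides the shell and the picture viewer there is one more tool, called after ">>>" as name([rows], argument=value, ...), one row to a line, values as JSON. move_arm: Moves the arm, as the interface text tells. Its arguments: {"type":"object","properties":{"targets":{"type":"array","items":{"type":"array","items":{"type":"array","items":{"type":"number"}}}},"newtons":{"type":"number"}},"required":["targets"]}

```bash
mkdir -p pics; ls; cat > h.py <<'E'
import numpy as np, cv2
from workcell import bot
from scipy.spatial.transform import Rotation as R
def cap(n,f):
    im=bot.capture(n); cv2.imwrite('pics/'+f+'.png',im[:,:,::-1]); return im
def ray(info,xy):
    T=np.array(info['world_from_camera']); d=np.array([(xy[0]-info['cx'])/info['fx'],(xy[1]-info['cy'])/info['fy'],1.])
    return T[:3,3],T[:3,:3]@d
def atz(info,xy,z):
    o,d=ray(info,xy); return o+d*(z-o[2])/d[2]
def tri(rs):
    A=np.zeros((3,3));b=np.zeros(3)
    for o,d in rs:
        d=d/np.linalg.norm(d);P=np.eye(3)-np.outer(d,d);A+=P;b+=P@o
    p=np.linalg.solve(A,b); return p,[float(np.linalg.norm(np.cross(p-o,d/np.linalg.norm(d)))) for o,d in rs]
E
python3 - <<'E'
from h import *
np.set_printoptions(precision=4,suppress=True)
for c in ['scene','top']:
    cap(c,c+'0'); i=bot.camera_info(c); print(c,i)
    for l in ['blue_box','blue_grip','tower_top','blue_lid','orange_lid']:
        f=bot.place_of if l in('blue_box','blue_grip','tower_top') else bot.search_frame
        print(l,[(np.round(r['xy'],1).tolist(),round(r['p'],2)) for r in f(c,l)])
print(bot.sense())
E
```

```text
pics
scene {'fx': 595.9865724695256, 'fy': 595.9865724695256, 'cx': 328.4292260577741, 'cy': 236.38737783336055, 'world_from_camera': array([[ 0.3741,  0.7824, -0.4979,  1.0886],
       [ 0.9273, -0.3121,  0.2064, -0.2495],
       [ 0.0061, -0.539 , -0.8423,  1.0632],
       [ 0.    ,  0.    ,  0.    ,  1.    ]])}
blue_box [([199.8, 234.7], 0.66), ([447.4, 222.3], 0.46)]
blue_grip [([188.6, 211.0], 0.84), ([446.8, 224.0], 0.58)]
tower_top [([344.0, 271.6], 0.64)]
blue_lid [([191.9, 217.1], 0.83), ([448.4, 227.3], 0.57)]
orange_lid [([240.4, 311.9], 0.91)]
top {'fx': 516.1832075472338, 'fy': 516.1832075472338, 'cx': 318.53695009722975, 'cy': 234.63611092496777, 'world_from_camera': array([[ 0.0195, -0.9927,  0.1191,  0.3978],
       [-0.9994, -0.0227, -0.0255,  0.0038],
       [ 0.028 , -0.1185, -0.9926,  1.0388],
       [ 0.    ,  0.    ,  0.    ,  1.    ]])}
blue_box [([430.4, 323.5], 0.8), ([196.7, 206.2], 0.78)]
blue_grip [([188.2, 201.3], 0.9), ([438.8, 323.0], 0.78)]
tower_top [([314.7, 207.9], 0.96)]
blue_lid [([439.7, 326.5], 0.81), ([194.6, 211.3], 0.75)]
orange_lid [([427.4, 198.1], 0.77)]
{'t': 0.6, 'q': array([-1.4857,  0.1041,  0.0974,  1.5639, -0.    ,  1.3531]), 'dq': array([ 0.0004, -0.0001,  0.0004, -0.0012, -0.    , -0.0022]), 'effort': array([ -0.0006, -55.6481,  50.3565,   0.0009,  -0.0002,   0.    ]), 'eef_pos': array([ 0.1789, -0.5728,  0.2314]), 'tool_rot': array([3.1414, 0.    , 0.3028]), 'force': array([-0.3025,  0.4159,  0.8216]), 'wrist_torque': array([ 0.0017, -0.0311,  0.0345]), 'gripper_width': 0.9992164022503391}
```

View pics/scene0.png

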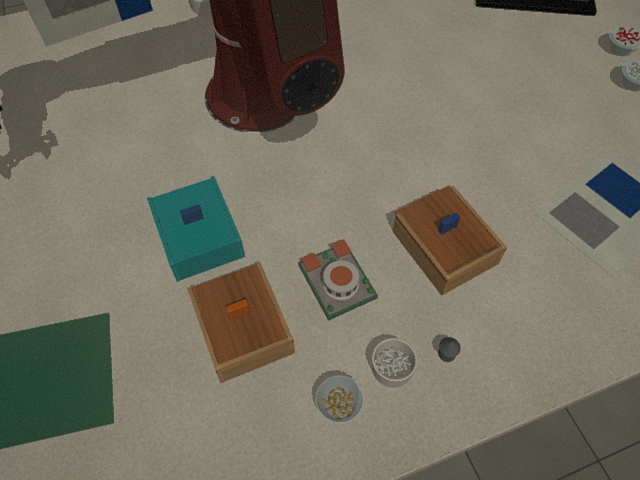

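View pics/top0.png

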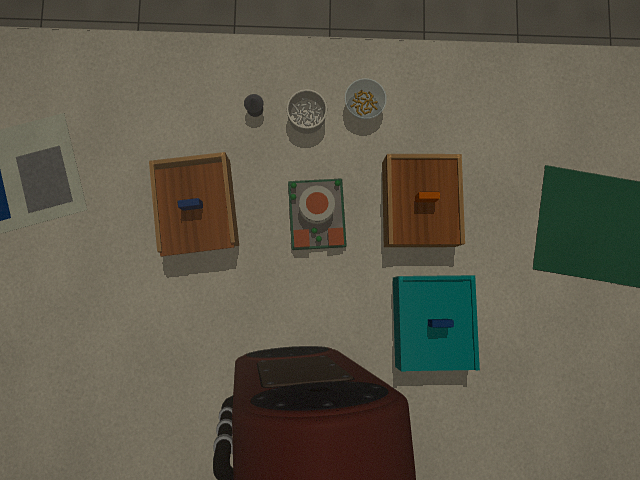

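The blue-grip wooden box is on the left side of the robot: grip at top (189,203) and scene (449,223). The tower disc is at top (317,203) and scene (341,275). The turquoise box at top (435,323) is the decoy.

```bash
python3 - <<'E'
from h import *
np.set_printoptions(precision=4,suppress=True)
S=bot.camera_info('scene');T=bot.camera_info('top')
print('grip',tri([ray(S,(446.8,224)),ray(T,(188.2,201.3))]))
print('grip net/eye',tri([ray(S,(449,223)),ray(T,(189.5,203.5))]))
print('tower',tri([ray(S,(344,271.6)),ray(T,(314.7,207.9))]),tri([ray(S,(341.5,276)),ray(T,(317,203.5))]))
for n,f,r in [('top','topb',(130,140,130,130)),('top','topt',(270,160,100,100)),('scene','sceneb',(380,170,140,130)),('scene','scenet',(290,230,100,100))]:
    im=cv2.imread(f'pics/{n}0.png'); x,y,w,h=r
    cv2.imwrite(f'pics/{f}.png',cv2.resize(im[y:y+h,x:x+w],None,fx=5 if w<110 else 4,fy=5 if w<110 else 4,interpolation=cv2.INTER_CUBIC))
a=cv2.imread('pics/topb.png');b=cv2.imread('pics/topt.png')
# disc by colour
for n,I in (('top',T),('scene',S)):
    im=cv2.imread(f'pics/{n}0.png').astype(int); b_,g,r=im[...,0],im[...,1],im[...,2]
    m=((r-g>40)&(r-b_>40)).astype(np.uint8)
    nn,lab,st,c=cv2.connectedComponentsWithStats(m)
    for k in range(1,nn):
        if st[k,4]>150: print(n,'red',st[k],c[k])
    m=((b_-r>20)&(b_-g>10)).astype(np.uint8)
    nn,lab,st,c=cv2.connectedComponentsWithStats(m)
    for k in range(1,nn):
        if st[k,4]>60: print(n,'blue',st[k],c[k])
E
```

```text
grip (array([0.5689, 0.222 , 0.0822]), [0.001985041512872973, 0.001985041512873072])
grip net/eye (array([0.5667, 0.2238, 0.0804]), [0.0021498205387774573, 0.0021498205387774348])
tower (array([ 0.5716, -0.0077,  0.0447]), [0.005922273378690564, 0.005922273378690591]) (array([ 0.5796, -0.014 ,  0.0448]), [0.0037741196279717465, 0.003774119627971745])
top red [306 192  22  22 376] [316.6569 202.633 ]
top red [294 229  16  18 248] [301.0363 237.7258]
top red [328 228  16  17 246] [335.4919 236.    ]
top blue [  0 171  11  50 282] [  3.1454 202.0851]
top blue [178 198  21  10 140] [187.9357 202.3643]
top blue [428 319  26   9 178] [441.3371 322.7191]
scene red [448 189  49  57 222] [473.518  219.3649]
scene red [332 240  19  17 206] [340.9466 247.9175]
scene red [301 253  20  19 216] [310.6667 261.8102]
scene red [330 266  22  20 332] [340.5934 275.3705]
scene red [262 289  24  47 156] [273.7436 313.0449]
scene red [222 299  28  22 344] [237.2703 309.6076]
scene blue [115   0  37  20 524] [132.4752   7.4599]
scene blue [ 586  163   54   55 1650] [617.4303 188.9636]
scene blue [180 204  23  21 304] [191.2105 214.0526]
scene blue [439 213  21  21 239] [449.2092 222.6234]
```

View pics/topb.png

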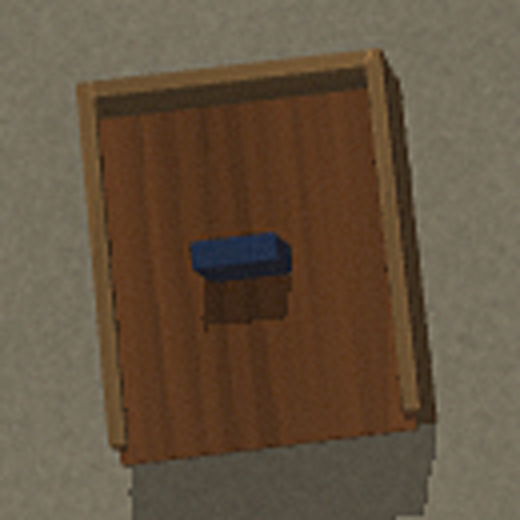

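View pics/sceneb.png

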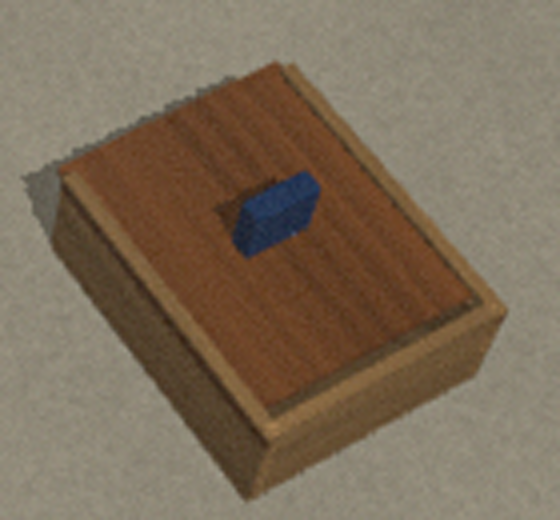

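```bash
cat >> h.py <<'E'
def plan(pos,yaw,grip,n=10,step=3.8):
    """print rows toward target pose (tool down)"""
    s=bot.sense(); p=np.array(s['eef_pos']); r0=R.from_euler('xyz',s['tool_rot']); r1=R.from_euler('xyz',[np.pi,0,yaw])
    rv=(r0.inv()*r1).as_rotvec(); d=np.array(pos)-p
    k=max(1,np.ceil(max(np.linalg.norm(d)*100/step,np.linalg.norm(rv)/0.115)))
    print('dist cm',(r0.inv().apply(d)*100).round(2),'turn',rv.round(3),'rows',k)
    for i in range(int(min(k,n))):
        # shift for segment i expressed in then-frame
        ri=r0*R.from_rotvec(rv*i/k); sh=ri.inv().apply(d/k*100)
        print([round(float(v),2) for v in sh]+[round(float(v),3) for v in rv/k]+[grip])
E
python3 - <<'E'
from h import *
np.set_printoptions(precision=4,suppress=True)
S=bot.camera_info('scene');T=bot.camera_info('top')
W=[atz(T,(130+x/4,140+y/4),.066) for x,y in [(79,85),(380,50),(418,410),(112,450)]]
print(np.array(W)); a=(W[0]+W[1])/2;b=(W[2]+W[3])/2;print(a-b,np.linalg.norm(a-b),np.arctan2(*(a-b)[[1,0]]),(a+b)/2, np.linalg.norm(W[0]-W[1]))
V=[atz(S,(380+x/4,170+y/4),.066) for x,y in [(505,305),(270,430),(68,175),(290,66)]]
print(np.array(V)); a=(V[0]+V[1])/2;b=(V[2]+V[3])/2;print(a-b,np.linalg.norm(a-b),np.arctan2(*(a-b)[[1,0]]),(a+b)/2)
print('disc',tri([ray(S,(340.6,275.4)),ray(T,(316.66,202.63))]),atz(S,(340.6,275.4),.048),atz(T,(316.66,202.63),.048))
wi=bot.camera_info('wrist');s=bot.sense();r=R.from_euler('xyz',s['tool_rot']);M=np.array(wi['world_from_camera'])
print(wi['fx'],wi['cx'],wi['cy'],r.inv().apply(M[:3,3]-s['eef_pos']),r.inv().as_matrix()@M[:3,:3])
E
```

```text
[[0.6485 0.3046 0.066 ]
 [0.6696 0.162  0.066 ]
 [0.4959 0.1371 0.066 ]
 [0.4739 0.2791 0.066 ]]
[0.1741 0.0252 0.    ] 0.17596443072235732 0.14377460379451698 [0.572  0.2207 0.066 ] 0.1441057329620965
[[0.6502 0.3117 0.066 ]
 [0.6694 0.1709 0.066 ]
 [0.5    0.1452 0.066 ]
 [0.4802 0.2838 0.066 ]]
[0.1697 0.0268 0.    ] 0.1717551117267319 0.15642388158672568 [0.575  0.2279 0.066 ]
disc (array([ 0.5801, -0.0146,  0.0485]), [0.0023000615687376615, 0.0023000615687376958]) [ 0.5806 -0.0123  0.048 ] [ 0.5793 -0.0168  0.048 ]
398.84496214324554 323.2549260734055 248.21225045043772 [ 0.0827 -0.001  -0.1434] [[-0.0008 -0.9471 -0.3209]
 [ 1.     -0.0005 -0.0011]
 [ 0.0009 -0.3209  0.9471]]
```

```bash
python3 - <<'E'
from h import *
plan((.566,.223,.20),1.718,8.54,n=30)
E
```

```text
dist cm [ 60.67 -64.42   3.12] turn [ 0.     0.    -1.415] rows 24.0
[2.53, -2.68, 0.13, 0.0, 0.0, -0.059, 8.54]
[2.68, -2.53, 0.13, 0.0, 0.0, -0.059, 8.54]
[2.83, -2.37, 0.13, 0.0, 0.0, -0.059, 8.54]
[2.96, -2.2, 0.13, 0.0, 0.0, -0.059, 8.54]
[3.09, -2.02, 0.13, 0.0, 0.0, -0.059, 8.54]
[3.2, -1.83, 0.13, 0.0, 0.0, -0.059, 8.54]
[3.3, -1.64, 0.13, 0.0, 0.0, -0.059, 8.54]
[3.39, -1.44, 0.13, 0.0, 0.0, -0.059, 8.54]
[3.47, -1.24, 0.13, 0.0, 0.0, -0.059, 8.54]
[3.54, -1.04, 0.13, 0.0, 0.0, -0.059, 8.54]
[3.59, -0.82, 0.13, 0.0, 0.0, -0.059, 8.54]
[3.64, -0.61, 0.13, 0.0, 0.0, -0.059, 8.54]
[3.67, -0.4, 0.13, 0.0, 0.0, -0.059, 8.54]
[3.68, -0.18, 0.13, 0.0, 0.0, -0.059, 8.54]
[3.69, 0.04, 0.13, 0.0, 0.0, -0.059, 8.54]
[3.68, 0.25, 0.13, 0.0, 0.0, -0.059, 8.54]
[3.66, 0.47, 0.13, 0.0, 0.0, -0.059, 8.54]
[3.62, 0.69, 0.13, 0.0, 0.0, -0.059, 8.54]
[3.58, 0.9, 0.13, 0.0, 0.0, -0.059, 8.54]
[3.52, 1.11, 0.13, 0.0, 0.0, -0.059, 8.54]
[3.45, 1.31, 0.13, 0.0, 0.0, -0.059, 8.54]
[3.36, 1.51, 0.13, 0.0, 0.0, -0.059, 8.54]
[3.27, 1.71, 0.13, 0.0, 0.0, -0.059, 8.54]
[3.16, 1.9, 0.13, 0.0, 0.0, -0.059, 8.54]
```

>>> move_arm([
  [[2.5,-2.7,0.1,0,0,-0.06,8.54],[2.7,-2.5,0.1,0,0,-0.06,8.54],[2.8,-2.4,0.1,0,0,-0.06,8.54],[3.0,-2.2,0.1,0,0,-0.06,8.54],[3.1,-2.0,0.1,0,0,-0.06,8.54],[3.2,-1.8,0.1,0,0,-0.06,8.54],[3.3,-1.6,0.1,0,0,-0.06,8.54],[3.4,-1.4,0.1,0,0,-0.06,8.54],[3.5,-1.2,0.1,0,0,-0.06,8.54],[3.5,-1.0,0.1,0,0,-0.06,8.54]],
])

```text
t: 1.43
eef_pos: [0.3391, -0.2321, 0.2174]
tool_rot: [3.142, -0.001, 0.918]
force: [1.4, -0.8, 0.3]
gripper_width: 0.999
```

```bash
python3 - <<'E'
from h import *
plan((.566,.223,.20),1.718,8.54,n=30)
E
```

```text
dist cm [49.93 -9.62  1.79] turn [ 0.    -0.001 -0.8  ] rows 14.0
[3.57, -0.69, 0.13, 0.0, -0.0, -0.057, 8.54]
[3.6, -0.48, 0.13, 0.0, -0.0, -0.057, 8.54]
[3.62, -0.28, 0.13, 0.0, -0.0, -0.057, 8.54]
[3.63, -0.07, 0.13, 0.0, -0.0, -0.057, 8.54]
[3.63, 0.14, 0.13, 0.0, -0.0, -0.057, 8.54]
[3.62, 0.35, 0.13, 0.0, -0.0, -0.057, 8.54]
[3.59, 0.55, 0.13, 0.0, -0.0, -0.057, 8.54]
[3.55, 0.76, 0.13, 0.0, -0.0, -0.057, 8.54]
[3.5, 0.96, 0.13, 0.0, -0.0, -0.057, 8.54]
[3.44, 1.16, 0.13, 0.0, -0.0, -0.057, 8.54]
[3.37, 1.35, 0.13, 0.0, -0.0, -0.057, 8.54]
[3.29, 1.54, 0.13, 0.0, -0.0, -0.057, 8.54]
[3.2, 1.73, 0.12, 0.0, -0.0, -0.057, 8.54]
[3.09, 1.91, 0.12, 0.0, -0.0, -0.057, 8.54]
```

Tracks very well.

>>> move_arm([
  [[3.6,-0.7,0.1,0,0,-0.06,8.54],[3.6,-0.5,0.1,0,0,-0.06,8.54],[3.6,-0.3,0.1,0,0,-0.06,8.54],[3.6,-0.1,0.1,0,0,-0.06,8.54],[3.6,0.1,0.1,0,0,-0.06,8.54],[3.6,0.35,0.1,0,0,-0.06,8.54],[3.6,0.55,0.1,0,0,-0.06,8.54],[3.5,0.8,0.1,0,0,-0.06,8.54],[3.5,1.0,0.1,0,0,-0.06,8.54],[3.4,1.2,0.1,0,0,-0.06,8.54]],
])

```text
t: 2.27
eef_pos: [0.4974, 0.1147, 0.2101]
tool_rot: [3.131, 0.004, 1.549]
force: [0.8, -1.0, 0.1]
gripper_width: 1.002
```

```bash
python3 - <<'E'
from h import *
np.set_printoptions(precision=4,suppress=True)
i=bot.camera_info('wrist'); cap('wrist','w1'); r=bot.place_of('wrist','blue_grip'); print(r)
for x in r: print(atz(i,x['xy'],.083))
np.save('w1.npy',np.array(i['world_from_camera']))
plan((.566,.223,.20),1.718,8.54,n=30)
E
```

```text
[{'xy': [428.1, 63.3], 'p': 0.78}]
[0.5658 0.2257 0.083 ]
dist cm [10.74  6.65  0.95] turn [ 0.009  0.003 -0.165] rows 4.0
[2.69, 1.66, 0.24, 0.002, 0.001, -0.041, 8.54]
[2.61, 1.77, 0.24, 0.002, 0.001, -0.041, 8.54]
[2.54, 1.88, 0.23, 0.002, 0.001, -0.041, 8.54]
[2.46, 1.98, 0.23, 0.002, 0.001, -0.041, 8.54]
```

View pics/w1.png

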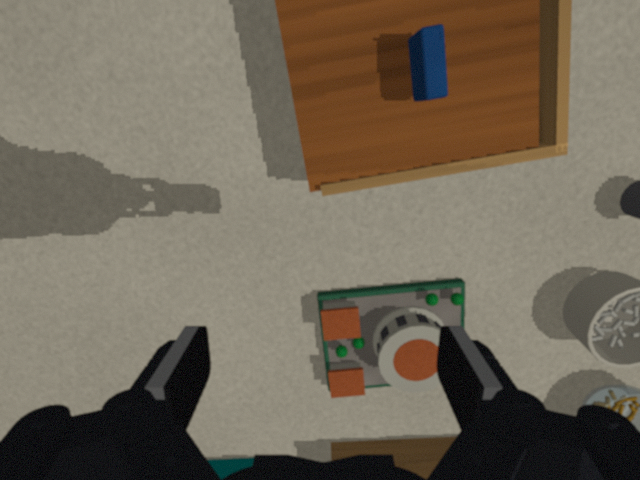

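The wrist view shows the blue fin at (428,63), and the tower disc at about (415,360), partly hidden by the finger.

>>> move_arm([
  [[2.7,1.7,0.2,0,0,-0.04,8.54],[2.6,1.8,0.2,0,0,-0.04,8.54],[2.6,1.9,0.2,0,0,-0.04,8.54],[2.5,2.0,0.2,0,0,-0.04,8.54],[0,0,0,0,0,0,8.54],[0,0,0,0,0,0,8.54],[0,0,0,0,0,0,8.54],[0,0,0,0,0,0,8.54],[0,0,0,0,0,0,8.54],[0,0,0,0,0,0,8.54]],
])

```text
t: 3.2
eef_pos: [0.5682, 0.2252, 0.2002]
tool_rot: [3.136, 0.006, 1.715]
force: [0.2, 0.5, -0.2]
gripper_width: 1.001
```

```bash
python3 - <<'E'
from h import *
np.set_printoptions(precision=4,suppress=True)
i=bot.camera_info('wrist'); cap('wrist','w2'); r=bot.place_of('wrist','blue_grip'); print(r)
for x in r: print(atz(i,x['xy'],.083))
j=dict(i); j['world_from_camera']=np.load('w1.npy')
if r: print(tri([ray(i,r[0]['xy']),ray(j,(428.1,63.3))]))
print('disc w1',atz(j,(415.5,360),.048))
print(bot.sense()['eef_pos'],bot.sense()['tool_rot'])
np.save('w2.npy',np.array(i['world_from_camera']))
E
```

```text
[{'xy': [318.2, 242.3], 'p': 0.59}]
[0.5654 0.2239 0.083 ]
(array([0.5651, 0.2252, 0.0868]), [0.00023767792600504418, 0.00023767792600499718])
disc w1 [ 0.5784 -0.0135  0.048 ]
[0.5684 0.2254 0.2004] [3.1353 0.006  1.7153]
```

View pics/w2.png

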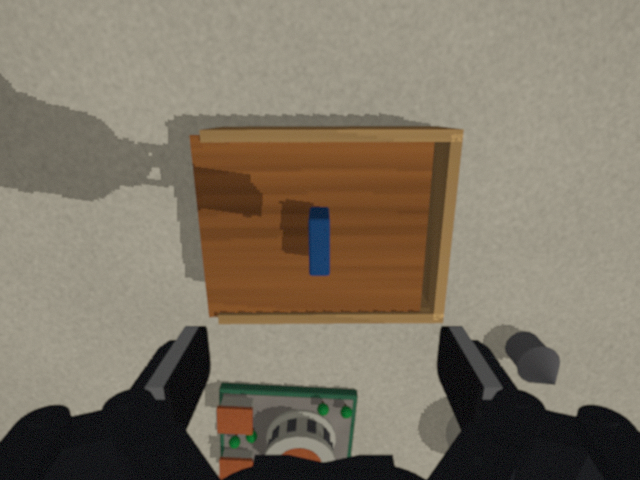

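The fin is at (318,242) and the box is square to the gripper. Two wrist views put the grip at z≈0.085, which agrees with the given 0.083. Descending.

```bash
python3 - <<'E'
from h import *
plan((.5655,.2245,.067),1.718,8.54,n=30,step=2)
E
```

```text
dist cm [ 0.04 -0.38 13.33] turn [ 0.006  0.006 -0.003] rows 7.0
[0.01, -0.05, 1.9, 0.001, 0.001, -0.0, 8.54]
[0.0, -0.05, 1.9, 0.001, 0.001, -0.0, 8.54]
[0.0, -0.05, 1.9, 0.001, 0.001, -0.0, 8.54]
[0.0, -0.05, 1.9, 0.001, 0.001, -0.0, 8.54]
[-0.0, -0.05, 1.9, 0.001, 0.001, -0.0, 8.54]
[-0.0, -0.05, 1.9, 0.001, 0.001, -0.0, 8.54]
[-0.0, -0.04, 1.91, 0.001, 0.001, -0.0, 8.54]
```

>>> move_arm([
  [[0,-0.1,2.2,0.001,0.001,0,8.54],[0,-0.1,2.2,0.001,0.001,0,8.54],[0,-0.1,2.2,0.001,0.001,0,8.54],[0,-0.1,2.2,0.001,0.001,0,8.54],[0,0,2.0,0.001,0.001,0,8.54],[0,0,1.5,0.001,0.001,0,8.54],[0,0,0.9,0,0,0,8.54],[0,0,0,0,0,0,8.54],[0,0,0,0,0,0,8.54],[0,0,0,0,0,0,5]],
])

```text
t: 4.13
eef_pos: [0.567, 0.2218, 0.0688]
tool_rot: [3.132, -0.0, 1.711]
force: [0.1, -0.7, 0.2]
gripper_width: 0.881
```

>>> move_arm([
  [[0.2,-0.1,0.2,0,0,0,3.5],[0,0,0,0,0,0,2],[0,0,0,0,0,0,1],[0,0,0,0,0,0,0.5],[0,0,0,0,0,0,0.5],[0,0,0,0,0,0,0.5],[0,0,0,0,0,0,0.5],[0,0,0,0,0,0,0.5],[0,0,0,0,0,0,0.5],[0,0,0,0,0,0,0.5]],
], newtons=30)

```text
t: 4.97
eef_pos: [0.5682, 0.2244, 0.0712]
tool_rot: [3.126, -0.0, 1.711]
force: [1.9, 0.9, -0.3]
gripper_width: 0.155
```

```bash
python3 - <<'E'
from h import *
i=bot.camera_info('wrist'); cap('wrist','w3');print(bot.sense()['gripper_width'],bot.sense()['force'],bot.sense()['eef_pos'])
E
```

```text
0.1532076773571167 [ 0.57713611  0.62245479 -0.3408772 ] [0.5681824  0.22436892 0.0711562 ]
```

View pics/w3.png

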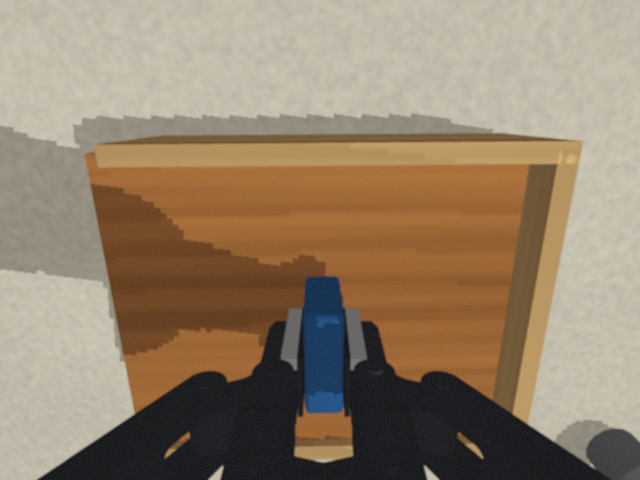

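Fin held at 13 mm opening. Pulling along −tool y.

>>> move_arm([
  [[0,-0.5,0,0,0,0,0.5],[0,-1,0,0,0,0,0.5],[0,-1.1,0,0,0,0,0.5],[0,-1.1,0,0,0,0,0.5],[0,-1.1,0,0,0,0,0.5],[0,-1.1,0,0,0,0,0.5],[0,-1.1,0,0,0,0,0.5],[0,-1.1,0,0,0,0,0.5],[0,-1.0,0,0,0,0,0.5],[0,-0.6,0,0,0,0,0.5]],
])

```text
t: 5.85
eef_pos: [0.4694, 0.2098, 0.0711]
tool_rot: [3.119, 0.0, 1.711]
force: [1.8, -0.1, -0.5]
gripper_width: 0.159
```

>>> move_arm([
  [[0,-0.4,0,0,0,0,0.5],[0,-0.4,0,0,0,0,0.5],[0,-0.3,0,0,0,0,0.5],[0,-0.3,0,0,0,0,0.5],[0,-0.2,0,0,0,0,0.5],[0,-0.2,0,0,0,0,0.5],[0,-0.2,0,0,0,0,0.5],[0,-0.2,0,0,0,0,0.5],[0,-0.2,0,0,0,0,0.5],[0,0,0,0,0,0,0.5]],
])

```text
t: 6.68
eef_pos: [0.4516, 0.2072, 0.0712]
tool_rot: [3.102, -0.001, 1.709]
force: [-1.7, -0.0, 3.6]
gripper_width: 0.157
```

```bash
python3 - <<'E'
from h import *
s=bot.sense();print(s['force'],s['eef_pos'],s['tool_rot']); cap('wrist','w4');cap('top','top4')
im=cv2.imread('pics/top4.png');cv2.imwrite('pics/top4c.png',cv2.resize(im[120:320,110:310],None,fx=3,fy=3))
E
```

```text
[-1.72651708 -0.02127253  3.58562672] [0.45159506 0.20718412 0.07116642] [ 3.10227985e+00 -1.16853163e-03  1.70939222e+00]
```

View pics/w4.png

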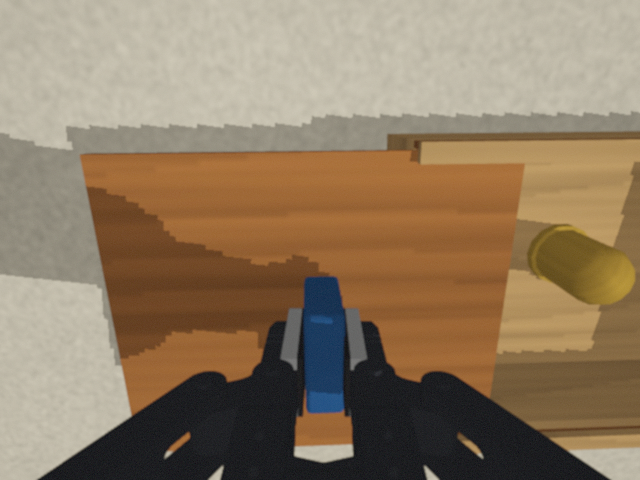

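View pics/top4c.png

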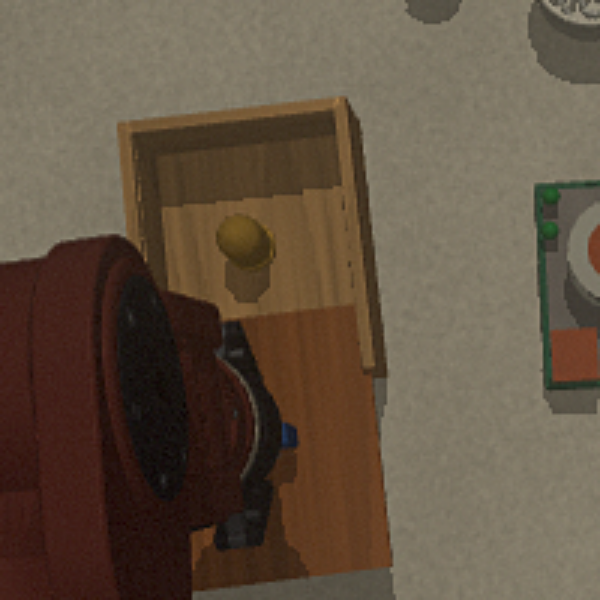

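The lid has moved 118 mm and seems to be at its stop; the lantern is uncovered at about (575,265) in the wrist view. One firmer tug will confirm the stop.

>>> move_arm([
  [[0,-0.6,0,0,0,0,0.5],[0,-0.8,0,0,0,0,0.5],[0,-0.8,0,0,0,0,0.5],[0,-0.8,0,0,0,0,0.5],[0,0,0,0,0,0,0.5],[0,0,0,0,0,0,0.5],[0,0,0,0,0,0,1.5],[0,0,0,0,0,0,3],[0,0,0,0,0,0,6],[0,0,0,0,0,0,8.54]],
])

```text
t: 7.62
eef_pos: [0.4527, 0.2074, 0.0717]
tool_rot: [3.038, -0.008, 1.705]
force: [0.9, -0.1, 0.2]
gripper_width: 0.597
```

```bash
python3 - <<'E'
from h import *
plan((.4516,.2072,.2),1.711,8.54,n=30,step=3.5)
E
```

```text
dist cm [  0.1    1.21 -12.77] turn [ 0.104 -0.007 -0.006] rows 4.0
[0.02, 0.3, -3.19, 0.026, -0.002, -0.002, 8.54]
[0.02, 0.22, -3.2, 0.026, -0.002, -0.002, 8.54]
[0.01, 0.14, -3.2, 0.026, -0.002, -0.002, 8.54]
[0.01, 0.05, -3.21, 0.026, -0.002, -0.002, 8.54]
```

The tug moved nothing, so the lid is at its stop. Now raising.

>>> move_arm([
  [[0,0,0,0,0,0,8.54],[0,0,0,0,0,0,8.54],[0,0.3,-2.0,0.02,0,0,8.54],[0,0.3,-3.2,0.03,0,0,8.54],[0,0.2,-3.2,0.03,0,0,8.54],[0,0.1,-3.2,0.02,0,0,8.54],[0,3.0,-1.0,0,0,0,5.5],[0,3.5,0,0,0,0,5.5],[0,3.5,0,0,0,0,5.5],[0,1.5,0,0,0,0,5.5]],
])

```text
t: 8.45
eef_pos: [0.569, 0.2231, 0.2031]
tool_rot: [-3.138, -0.007, 1.707]
force: [0.9, -0.1, 0.5]
gripper_width: 0.647
```

```bash
python3 - <<'E'
from h import *
np.set_printoptions(precision=4,suppress=True)
s=bot.sense();print(s['eef_pos'],s['tool_rot'],s['dq'])
i=bot.camera_info('wrist'); cap('wrist','w5'); r=bot.place_of('wrist','lantern_center'); print(r)
for x in r: print(atz(i,x['xy'],.030))
np.save('w5.npy',np.array(i['world_from_camera']))
for c in ('top','scene'):
    cap(c,c+'5'); q=bot.place_of(c,'lantern_center'); print(c,q,[atz(bot.camera_info(c),x['xy'],.03) for x in q])
E
```

```text
[0.569  0.2231 0.2031] [-3.1384 -0.0074  1.7069] [ 0.0024  0.5227  0.5785  0.0714  0.0004 -0.006 ]
[{'xy': [343.5, 210.5], 'p': 0.9}, {'xy': [152.9, 242.9], 'p': 0.65}]
[0.5831 0.2354 0.03  ]
[0.4296 0.1865 0.03  ]
top [{'xy': [190.3, 196.7], 'p': 0.58}] [array([0.5883, 0.2323, 0.03  ])]
scene [{'xy': [454.1, 242.2], 'p': 0.58}] [array([0.5863, 0.2376, 0.03  ])]
```

View pics/w5.png

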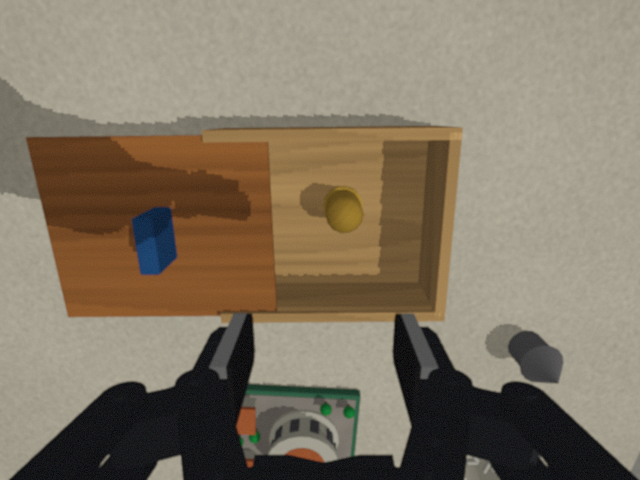

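The lantern is at (343,210), with the open lid on the left. I'll hover over it for a second view.

```bash
python3 - <<'E'
from h import *
plan((.5845,.2355,.15),1.711,5.5,n=30,step=2)
E
```

```text
dist cm [0.92 2.15 5.31] turn [-0.006 -0.007 -0.003] rows 3.0
[0.31, 0.72, 1.77, -0.002, -0.002, -0.001, 5.5]
[0.31, 0.71, 1.77, -0.002, -0.002, -0.001, 5.5]
[0.32, 0.71, 1.77, -0.002, -0.002, -0.001, 5.5]
```

>>> move_arm([
  [[0.3,0.3,1.8,-0.002,-0.002,0,5.5],[0.3,0.5,1.8,-0.002,-0.002,0,5.5],[0.3,0.5,1.8,-0.002,-0.002,0,5.5],[0,0,0,0,0,0,5.5],[0,0,0,0,0,0,5.5],[0,0,0,0,0,0,5.5],[0,0,0,0,0,0,5.5],[0,0,0,0,0,0,5.5],[0,0,0,0,0,0,5.5],[0,0,0,0,0,0,5.5]],
])

```text
t: 9.58
eef_pos: [0.5734, 0.2344, 0.156]
tool_rot: [3.133, -0.002, 1.709]
force: [-0.4, 0.5, 0.2]
gripper_width: 0.644
```

```bash
python3 - <<'E'
from h import *
np.set_printoptions(precision=4,suppress=True)
s=bot.sense();print(s['eef_pos'],s['tool_rot'],s['dq'])
i=bot.camera_info('wrist'); cap('wrist','w6'); r=bot.place_of('wrist','lantern_center'); print(r)
for x in r: print(atz(i,x['xy'],.030))
np.save('w6.npy',np.array(i['world_from_camera']))
j=dict(i); j['world_from_camera']=np.load('w5.npy')
print(tri([ray(i,r[0]['xy']),ray(j,(343.5,210.5))]))
E
```

```text
[0.5734 0.2344 0.156 ] [ 3.1328 -0.0015  1.7091] [-0.0024 -0.009   0.0089  0.0038 -0.0003  0.0004]
[{'xy': [335.7, 241.0], 'p': 0.86}]
[0.5832 0.2339 0.03  ]
(array([0.5817, 0.2392, 0.0474]), [2.4558968708862357e-05, 2.4558968708806222e-05])
```

View pics/w6.png

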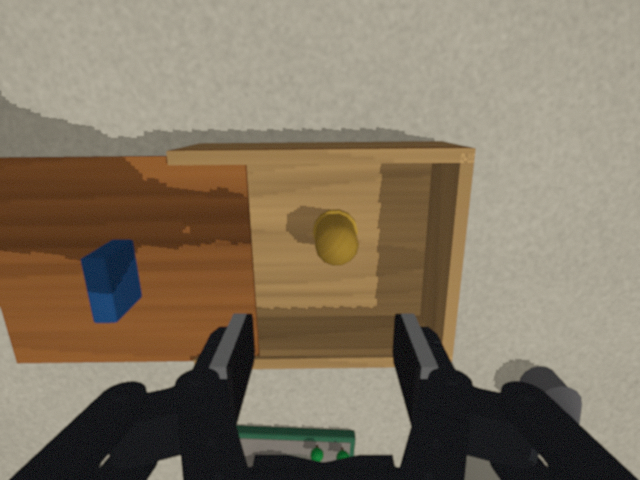

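```bash
python3 - <<'E'
from h import *
np.set_printoptions(precision=4,suppress=True)
i=bot.camera_info('wrist');j=dict(i); j['world_from_camera']=np.load('w5.npy');S=bot.camera_info('scene');T=bot.camera_info('top')
w5,w6,t,s=ray(j,(343.5,210.5)),ray(i,(335.7,241)),ray(T,(190.3,196.7)),ray(S,(454.1,242.2))
print(tri([w5,w6,t,s]),tri([w6,s]),tri([w6,t]),tri([s,t]))
plan((.584,.2345,.11),1.711,5.5,n=30,step=2)
for n in('top5','scene5'):
    im=cv2.imread(f'pics/{n}.png').astype(int);m=(((im[...,2]-im[...,0])>45)&((im[...,1]-im[...,0])>28)).astype(np.uint8)
    k,l,st,c=cv2.connectedComponentsWithStats(m); print(n,[(st[a].tolist(),c[a].round(1)) for a in range(1,k) if st[a,4]>60])
E
```

```text
(array([0.5853, 0.2347, 0.0307]), [0.002410670280743942, 0.002223047697810513, 0.00388915898401606, 0.002822646960812921]) (array([0.5849, 0.2358, 0.0313]), [0.002296752865208023, 0.0022967528652082306]) (array([0.5859, 0.233 , 0.0289]), [0.0026526116213693436, 0.002652611621369367]) (array([0.5882, 0.2332, 0.0348]), [0.002060046959798975, 0.0020600469597988635])
dist cm [-0.14  1.01  4.59] turn [ 0.009 -0.001 -0.002] rows 3.0
[-0.05, 0.34, 1.53, 0.003, -0.0, -0.001, 5.5]
[-0.05, 0.34, 1.53, 0.003, -0.0, -0.001, 5.5]
[-0.05, 0.35, 1.53, 0.003, -0.0, -0.001, 5.5]
top5 [([351, 92, 26, 22, 152], array([365.2, 103.6])), ([167, 152, 68, 97, 2468], array([206. , 202.2])), ([387, 154, 78, 90, 2138], array([412.3, 195.8])), ([418, 160, 42, 84, 1947], array([442.5, 201.5])), ([417, 214, 9, 30, 102], array([421.1, 229.5])), ([154, 222, 7, 29, 116], array([157.4, 235.8])), ([160, 222, 12, 62, 298], array([164.4, 256.2])), ([213, 249, 14, 44, 146], array([220.4, 267. ])), ([232, 255, 8, 53, 147], array([235.1, 284.5]))]
scene5 [([366, 168, 141, 126, 4810], array([441.2, 230.2])), ([187, 262, 107, 120, 3943], array([241.7, 326.4])), ([336, 387, 17, 13, 62], array([345.1, 393.5])), ([323, 389, 31, 26, 220], array([337.2, 402.8]))]
```

Several views agree on the lantern at (0.584, 0.2345, 0.031). Align over it, then descend.

>>> move_arm([
  [[0,0.4,1.5,0.003,0,0,5.5],[0,0.4,1.5,0.003,0,0,5.5],[-0.1,0.4,1.5,0.003,0,0,5.5],[0,0,1.0,0,0,0,5.5],[0,0,1.0,0,0,0,5.5],[0,0,0,0,0,0,5.5],[0,0,0,0,0,0,5.5],[0,0,0,0,0,0,5.5],[0,0,0,0,0,0,5.5],[0,0,0,0,0,0,5.5]],
])

```text
t: 10.52
eef_pos: [0.5853, 0.2347, 0.0806]
tool_rot: [-3.135, -0.001, 1.709]
force: [0.4, -0.5, -0.2]
gripper_width: 0.644
```

```bash
python3 - <<'E'
from h import *
np.set_printoptions(precision=4,suppress=True)
i=bot.camera_info('wrist'); cap('wrist','w7'); r=bot.place_of('wrist','lantern_center'); print(r)
for x in r: print(atz(i,x['xy'],.030))
np.save('w7.npy',np.array(i['world_from_camera']))
plan((.584,.2345,.014),1.711,5.5,n=30,step=1.5)
E
```

```text
[{'xy': [321.9, 279.7], 'p': 0.96}]
[0.584  0.2352 0.03  ]
dist cm [-0.02 -0.11  6.68] turn [-0.006 -0.001 -0.002] rows 5.0
[-0.0, -0.02, 1.34, -0.001, -0.0, -0.0, 5.5]
[-0.0, -0.02, 1.34, -0.001, -0.0, -0.0, 5.5]
[-0.0, -0.03, 1.34, -0.001, -0.0, -0.0, 5.5]
[-0.0, -0.03, 1.34, -0.001, -0.0, -0.0, 5.5]
[-0.0, -0.03, 1.34, -0.001, -0.0, -0.0, 5.5]
```

View pics/w7.png

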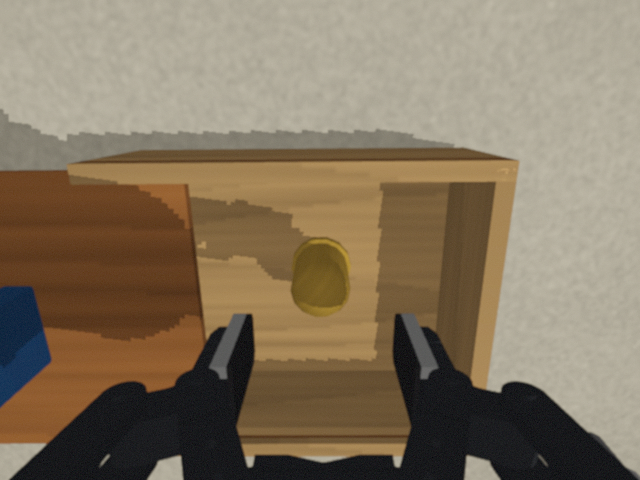

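The lantern at (322,280) is midway between the fingers. Descending, then gripping.

>>> move_arm([
  [[0,0,1.2,-0.001,0,0,5.5],[0,-0.1,1.3,-0.001,0,0,5.5],[0,0,1.3,-0.001,0,0,5.5],[0,0,1.2,0,0,0,5.5],[0,0,1.0,0,0,0,5.5],[0,0,0.6,0,0,0,5.5],[0,0,0,0,0,0,5.5],[0,0,0,0,0,0,5.5],[0,0,0,0,0,0,5.5],[0,0,0,0,0,0,5.5]],
])

```text
t: 11.45
eef_pos: [0.5867, 0.2351, 0.0091]
tool_rot: [3.137, -0.001, 1.709]
force: [-0.6, -0.4, 1.1]
gripper_width: 0.648
```

```bash
python3 - <<'E'
from h import *
np.set_printoptions(precision=4,suppress=True)
i=bot.camera_info('wrist'); cap('wrist','w8'); r=bot.place_of('wrist','lantern_center'); print(r)
for x in r: print(atz(i,x['xy'],.030))
plan((.584,.235,.014),1.711,5.5,n=30,step=1.5); print(bot.sense()['force'])
E
```

```text
[{'xy': [317.4, 360.9], 'p': 0.78}]
[0.5846 0.2342 0.03  ]
dist cm [ 0.03 -0.26 -0.49] turn [ 0.004 -0.001 -0.002] rows 1
[0.03, -0.26, -0.49, 0.004, -0.001, -0.002, 5.5]
[ 1.5031 -0.5763 -0.0083]
```

View pics/w8.png

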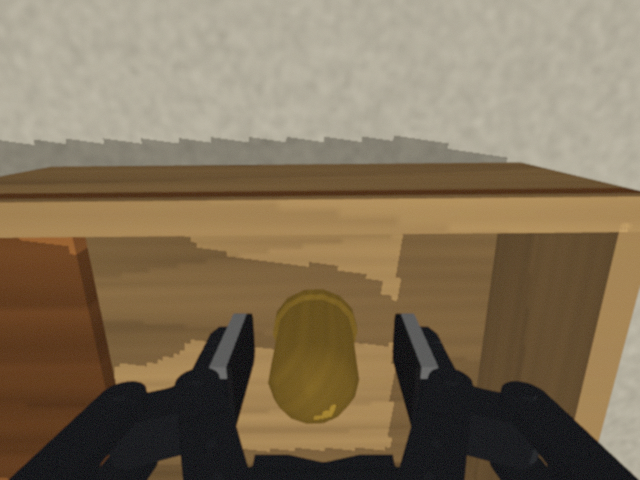

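>>> move_arm([
  [[0,-0.2,-0.6,0.003,0,0,5.5],[0,0,0,0,0,0,5.5],[0,0,0,0,0,0,4.5],[0,0,0,0,0,0,3.8],[0,0,0,0,0,0,3.4],[0,0,0,0,0,0,3.0],[0,0,0,0,0,0,2.0],[0,0,0,0,0,0,2.0],[0,0,0,0,0,0,2.0],[0,0,0,0,0,0,2.0]],
], newtons=30)

```text
t: 12.38
eef_pos: [0.5834, 0.2346, 0.015]
tool_rot: [-3.14, -0.001, 1.709]
force: [0.6, -0.0, 1.5]
gripper_width: 0.338
```

```bash
python3 - <<'E'
from h import *
np.set_printoptions(precision=4,suppress=True)
i=bot.camera_info('wrist'); cap('wrist','w9'); r=bot.place_of('wrist','lantern_center'); print(r)
for x in r: print(atz(i,x['xy'],.030))
s=bot.sense();print(s['eef_pos'],s['tool_rot'],s['force'],s['gripper_width']*85.4)
E
```

```text
[{'xy': [322.0, 350.2], 'p': 0.78}]
[0.5829 0.2347 0.03  ]
[0.5834 0.2346 0.015 ] [-3.1403 -0.0014  1.7089] [-0.0085 -0.0346  1.5311] 28.97980413728835
```

View pics/w9.png

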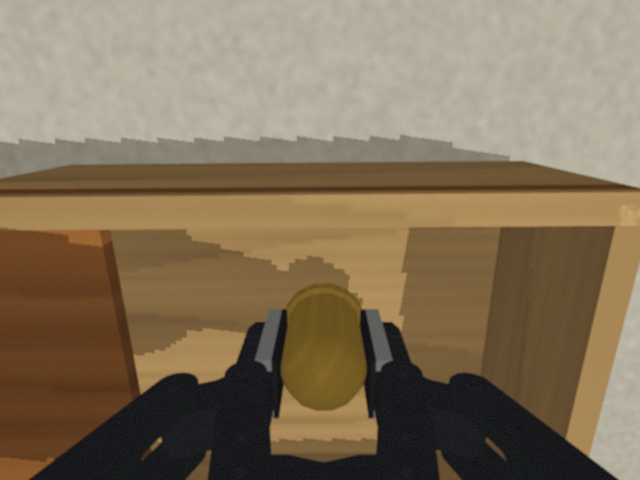

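Lantern gripped at 29 mm opening. TCP z is 0.015 with the foot at 0.006, so the foot is 9 mm below the TCP. Lifting.

>>> move_arm([
  [[0,0,-0.6,0,0,0,2],[0,0,-1.5,0,0,0,2],[0,0,-2,0,0,0,2],[0,0,-2,0,0,0,2],[0,0,-2,0,0,0,2],[0,0,-2,0,0,0,2],[0,0,-1.5,0,0,0,2],[0,0,-1.0,0,0,0,2],[0,0,-0.5,0,0,0,2],[0,0,0,0,0,0,2]],
])

```text
t: 13.32
eef_pos: [0.5811, 0.2341, 0.1516]
tool_rot: [-3.135, -0.001, 1.709]
force: [0.2, 0.5, -0.5]
gripper_width: 0.341
```

```bash
python3 - <<'E'
from h import *
np.set_printoptions(precision=4,suppress=True)
print(bot.sense()['gripper_width'])
plan((.579,.06,.15),1.711,2,n=30,step=2.4)
i=bot.camera_info('wrist'); cap('wrist','w10')
E
```

```text
0.34127673173201994
dist cm [-17.21  -2.61   0.16] turn [-0.007 -0.001 -0.002] rows 8.0
[-2.15, -0.33, 0.02, -0.001, -0.0, -0.0, 2]
[-2.15, -0.33, 0.02, -0.001, -0.0, -0.0, 2]
[-2.15, -0.33, 0.02, -0.001, -0.0, -0.0, 2]
[-2.15, -0.33, 0.02, -0.001, -0.0, -0.0, 2]
[-2.15, -0.33, 0.02, -0.001, -0.0, -0.0, 2]
[-2.15, -0.33, 0.02, -0.001, -0.0, -0.0, 2]
[-2.15, -0.33, 0.02, -0.001, -0.0, -0.0, 2]
[-2.15, -0.33, 0.02, -0.001, -0.0, -0.0, 2]
```

View pics/w10.png

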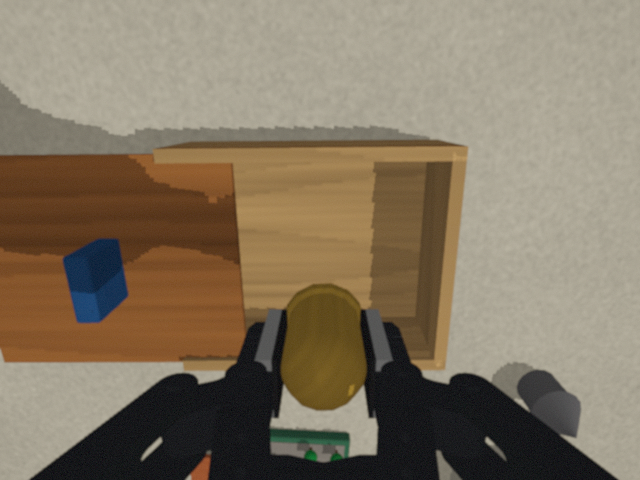

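Clean lift. I'll carry it past the tower so the wrist camera sees the tower top unobstructed.

>>> move_arm([
  [[-2,-0.3,0,0,0,0,2],[-3.4,-0.5,0,-0.001,0,0,2],[-3.9,-0.6,0,-0.001,0,0,2],[-3.9,-0.6,0,-0.001,0,0,2],[-3.9,-0.6,0,-0.001,0,0,2],[-3.9,-0.6,0,-0.001,0,0,2],[-3.8,-0.5,0,0,0,0,2],[-3.4,-0.5,0,0,0,0,2],[-2,-0.3,0,0,0,0,2],[-0.9,-0.1,0,0,0,0,2]],
])

```text
t: 14.2
eef_pos: [0.5717, -0.0896, 0.1361]
tool_rot: [-3.124, -0.007, 1.716]
force: [0.2, -0.2, -1.1]
gripper_width: 0.338
```

>>> move_arm([
  [[0,0,0,0,0,0,2],[0,0,0,0,0,0,2],[0,0,0,0,0,0,2],[0,0,0,0,0,0,2],[0,0,0,0,0,0,2],[0,0,0,0,0,0,2],[0,0,0,0,0,0,2],[0,0,0,0,0,0,2],[0,0,0,0,0,0,2],[0,0,0,0,0,0,2]],
])

```text
t: 15.03
eef_pos: [0.5706, -0.0841, 0.1329]
tool_rot: [-3.12, -0.011, 1.721]
force: [-0.3, -1.0, -0.2]
gripper_width: 0.339
```

```bash
cat >> h.py <<'E'
def disc(f):
    im=cv2.imread(f).astype(int); b,g,r=im[...,0],im[...,1],im[...,2]
    m=((r-g>40)&(r-b>50)).astype(np.uint8)
    n,l,st,c=cv2.connectedComponentsWithStats(m)
    out=[]
    for k in range(1,n):
        if st[k,4]>300:
            cn=cv2.findContours((l==k).astype(np.uint8),0,1)[0][0]
            out.append((st[k].tolist(),c[k].round(1).tolist(),cv2.fitEllipse(cn)))
    return out
E
python3 - <<'E'
from h import *
np.set_printoptions(precision=4,suppress=True)
s=bot.sense();print(s['eef_pos'],s['tool_rot'],s['gripper_width'])
i=bot.camera_info('wrist'); cap('wrist','w11'); r=bot.place_of('wrist','tower_top'); print(r)
for x in r: print(atz(i,x['xy'],.048))
np.save('w11.npy',np.array(i['world_from_camera']))
for d in disc('pics/w11.png'): print(d,atz(i,d[2][0],.048))
E
```

```text
[ 0.5706 -0.0841  0.1329] [-3.1202 -0.0106  1.7205] 0.33906255790232304
[{'xy': [363.2, 142.3], 'p': 0.57}]
[ 0.5803 -0.0125  0.048 ]
([222, 40, 62, 62, 3428], [252.4, 70.3], ((252.35501098632812, 70.2956771850586), (65.21468353271484, 71.00222778320312), 118.89856719970703)) [0.5157 0.015  0.048 ]
([324, 102, 79, 81, 4974], [362.7, 141.9], ((362.6659851074219, 141.91136169433594), (76.9009780883789, 80.51873779296875), 21.590608596801758)) [ 0.58   -0.0124  0.048 ]
([225, 163, 55, 52, 2547], [252.0, 188.1], ((251.9748992919922, 188.0277862548828), (53.59267807006836, 63.430747985839844), 106.12843322753906)) [ 0.5214 -0.0473  0.048 ]
([271, 387, 106, 75, 3809], [328.8, 426.8], ((324.62701416015625, 425.1516418457031), (72.21981048583984, 105.15613555908203), 90.29119873046875)) [ 0.588  -0.2069  0.048 ]
```

View pics/w11.png

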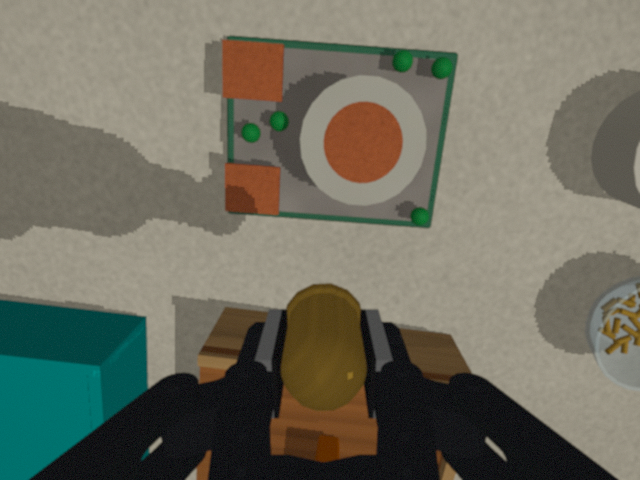

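The tower disc is at (363,142), which puts it at (0.580, −0.012). Moving closer and levelling the tool, then a second view for height.

```bash
python3 - <<'E'
from h import *
plan((.580,-.045,.11),1.711,2,n=30,step=1)
E
```

```text
dist cm [3.71 1.56 2.29] turn [-0.022 -0.011  0.009] rows 5.0
[0.74, 0.31, 0.46, -0.004, -0.002, 0.002, 2]
[0.74, 0.31, 0.46, -0.004, -0.002, 0.002, 2]
[0.75, 0.31, 0.46, -0.004, -0.002, 0.002, 2]
[0.75, 0.3, 0.46, -0.004, -0.002, 0.002, 2]
[0.75, 0.3, 0.46, -0.004, -0.002, 0.002, 2]
```

>>> move_arm([
  [[0.7,0.3,0.4,-0.004,-0.002,0.002,2],[0.7,0.3,0.4,-0.004,-0.002,0.002,2],[0.7,0.3,0.4,-0.004,-0.002,0.002,2],[0.7,0.3,0.4,-0.004,-0.002,0.002,2],[0.7,0.3,0.4,-0.004,-0.002,0.002,2],[0,0,0,0,0,0,2],[0,0,0,0,0,0,2],[0,0,0,0,0,0,2],[0,0,0,0,0,0,2],[0,0,0,0,0,0,2]],
])

```text
t: 15.97
eef_pos: [0.5806, -0.0423, 0.1099]
tool_rot: [-3.141, -0.0, 1.71]
force: [-0.1, -0.5, -1.4]
gripper_width: 0.341
```

```bash
python3 - <<'E'
from h import *
np.set_printoptions(precision=4,suppress=True)
s=bot.sense();print(s['eef_pos'],s['tool_rot'],s['gripper_width'])
i=bot.camera_info('wrist'); cap('wrist','w12'); r=bot.place_of('wrist','tower_top'); print(r)
j=dict(i); j['world_from_camera']=np.load('w11.npy')
for d in disc('pics/w12.png'): print(d[0],d[2],atz(i,d[2][0],.048),tri([ray(i,d[2][0]),ray(j,(362.67,141.9))]))
plan((.5798,-.013,.085),1.711,2,n=30,step=1)
E
```

```text
[ 0.5806 -0.0423  0.1099] [-3.1413 -0.      1.7102] 0.34127721556783824
[{'xy': [325.3, 223.0], 'p': 0.6}]
[180, 115, 66, 61, 3666] ((213.38783264160156, 144.85414123535156), (64.83940887451172, 75.84027099609375), 108.28327941894531) [0.5166 0.0181 0.048 ] (array([0.5626, 0.0153, 0.2131]), [0.020976987550444706, 0.02097698755044471])
[289, 181, 82, 80, 5092] ((329.9445495605469, 220.72523498535156), (78.40161895751953, 80.83940124511719), 85.32953643798828) [ 0.5799 -0.0125  0.048 ] (array([ 0.5799, -0.0123,  0.0489]), [1.3528371720305712e-05, 1.3528371720448301e-05])
[190, 236, 57, 50, 2609] ((218.12696838378906, 260.4892883300781), (52.82103729248047, 66.21595764160156), 100.49919891357422) [ 0.5223 -0.0433  0.048 ] (array([0.5605, 0.0008, 0.1764]), [0.011953582167003346, 0.01195358216700341])
dist cm [2.93 0.32 2.5 ] turn [-0.     0.    -0.001] rows 4.0
[0.73, 0.08, 0.63, -0.0, 0.0, -0.0, 2]
[0.73, 0.08, 0.63, -0.0, 0.0, -0.0, 2]
[0.73, 0.08, 0.63, -0.0, 0.0, -0.0, 2]
[0.73, 0.08, 0.63, -0.0, 0.0, -0.0, 2]
```

View pics/w12.png

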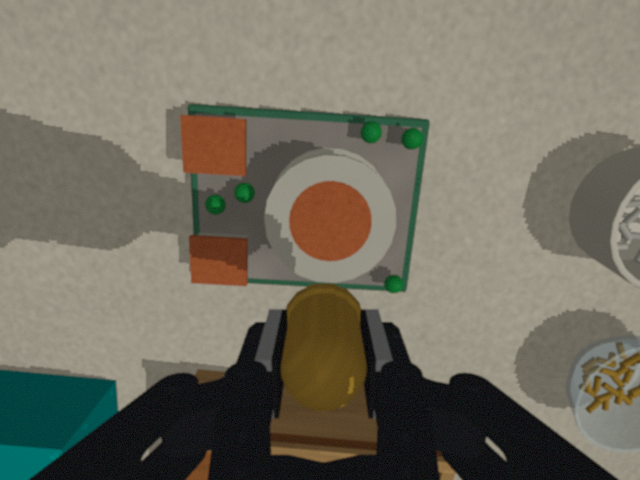

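The disc is now at (330,221). Two-view triangulation gives (0.580, −0.0123, 0.0489), which matches the 48 mm height. Moving over it.

>>> move_arm([
  [[0.7,0.1,0,0,0,0,2],[0.8,0.1,0.3,0,0,0,2],[0.8,0.1,0.6,0,0,0,2],[0.6,0,0.6,0,0,0,2],[0,0,0.6,0,0,0,2],[0,0,0.4,0,0,0,2],[0,0,0,0,0,0,2],[0,0,0,0,0,0,2],[0,0,0,0,0,0,2],[0,0,0,0,0,0,2]],
])

```text
t: 16.9
eef_pos: [0.5789, -0.0101, 0.0815]
tool_rot: [-3.14, -0.0, 1.71]
force: [0.1, 0.1, -0.3]
gripper_width: 0.343
```

```bash
python3 - <<'E'
from h import *
np.set_printoptions(precision=4,suppress=True)
s=bot.sense();print(s['eef_pos'],s['tool_rot'],s['gripper_width'])
i=bot.camera_info('wrist'); cap('wrist','w13')
plan((.5799,-.0124,.062),1.711,2,n=30,step=1)
E
```

```text
[ 0.5789 -0.0101  0.0815] [-3.1404 -0.0003  1.7099] 0.34274729843328894
dist cm [-0.24  0.06  1.96] turn [-0.001 -0.    -0.001] rows 2.0
[-0.12, 0.03, 0.98, -0.001, -0.0, -0.001, 2]
[-0.12, 0.03, 0.98, -0.001, -0.0, -0.001, 2]
```

View pics/w13.png

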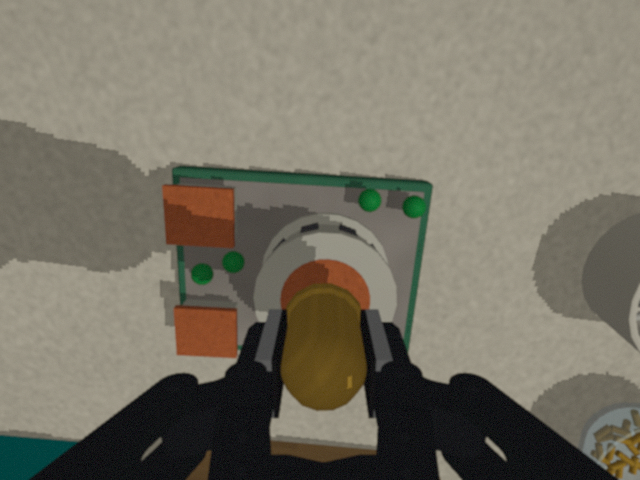

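>>> move_arm([
  [[-0.2,0.1,0.5,0,0,0,2],[0,0,0.5,0,0,0,2],[0,0,0.4,0,0,0,2],[0,0,0.3,0,0,0,2],[0,0,0,0,0,0,2],[0,0,0,0,0,0,2],[0,0,0,0,0,0,2],[0,0,0,0,0,0,2],[0,0,0,0,0,0,2],[0,0,0,0,0,0,2]],
])

```text
t: 17.78
eef_pos: [0.5808, -0.0129, 0.0633]
tool_rot: [-3.141, 0.0, 1.709]
force: [0.6, 0.3, -1.0]
gripper_width: 0.342
```

```bash
python3 - <<'E'
from h import *
np.set_printoptions(precision=4,suppress=True)
s=bot.sense();print(s['eef_pos'],s['tool_rot'],s['force'])
cap('wrist','w14');cap('scene','scene14')
plan((.5799,-.0124,.057),1.711,2,n=30,step=1)
im=cv2.imread('pics/scene14.png');cv2.imwrite('pics/scene14c.png',cv2.resize(im[180:340,260:460],None,fx=4,fy=3.75))
E
```

```text
[ 0.5808 -0.0129  0.0633] [-3.1413  0.0001  1.7089] [ 0.5598  0.3226 -0.9931]
dist cm [ 0.06 -0.08  0.63] turn [-0.     0.    -0.002] rows 1
[0.06, -0.08, 0.63, -0.0, 0.0, -0.002, 2]
```

View pics/w14.png

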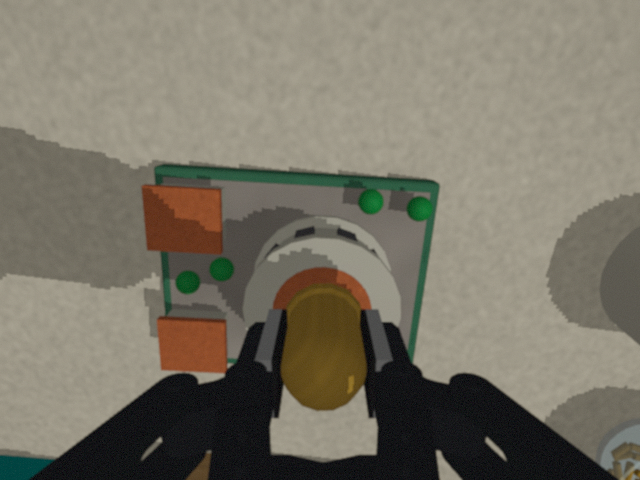

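View pics/scene14c.png

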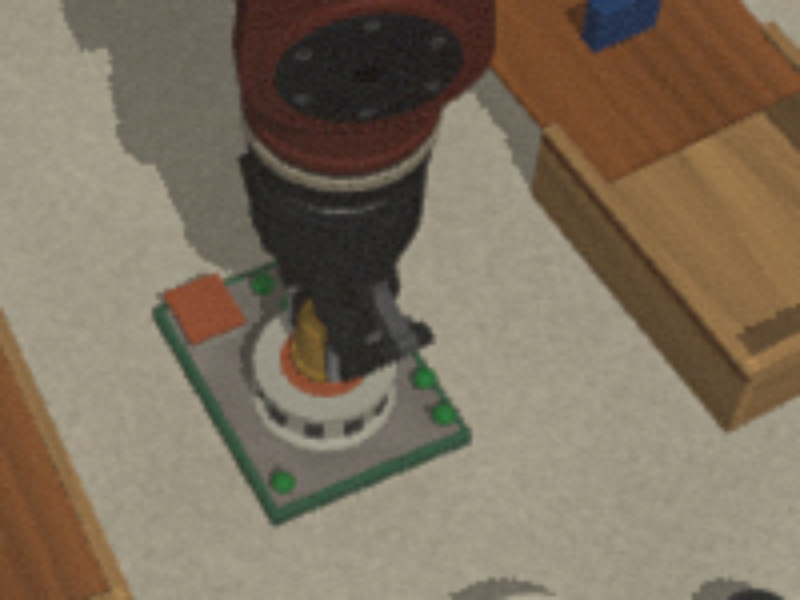

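The lantern hangs over the disc, about 6 mm clear. Lowering slowly.

>>> move_arm([
  [[0,-0.1,0.2,0,0,0,2],[0,0,0.2,0,0,0,2],[0,0,0.1,0,0,0,2],[0,0,0.1,0,0,0,2],[0,0,0,0,0,0,2],[0,0,0,0,0,0,2],[0,0,0,0,0,0,2],[0,0,0,0,0,0,2],[0,0,0,0,0,0,2],[0,0,0,0,0,0,2]],
])

```text
t: 18.72
eef_pos: [0.58, -0.0131, 0.057]
tool_rot: [3.141, 0.0, 1.709]
force: [-0.2, -0.1, -0.4]
gripper_width: 0.338
```

```bash
python3 - <<'E'
from h import *
np.set_printoptions(precision=4,suppress=True)
s=bot.sense();print(s['eef_pos'],s['tool_rot'],s['force'])
cap('wrist','w15')
E
```

```text
[ 0.58   -0.0131  0.057 ] [3.1412 0.0004 1.7089] [-0.1529 -0.1202 -0.3843]
```

>>> move_arm([
  [[0,0,0.1,0,0,0,2],[0,0,0,0,0,0,2],[0,0,0,0,0,0,2],[0,0,0,0,0,0,2],[0,0,0,0,0,0,2],[0,0,0,0,0,0,2],[0,0,0,0,0,0,2],[0,0,0,0,0,0,2],[0,0,0,0,0,0,2],[0,0,0,0,0,0,2]],
])

```text
t: 19.6
eef_pos: [0.5802, -0.0131, 0.057]
tool_rot: [3.141, 0.001, 1.709]
force: [0.5, 0.5, -0.1]
gripper_width: 0.339
```

>>> move_arm([
  [[0,0,0.1,0,0,0,2],[0,0,0.1,0,0,0,2],[0,0,0.1,0,0,0,2],[0,0,0,0,0,0,2],[0,0,0,0,0,0,2],[0,0,0,0,0,0,2],[0,0,0,0,0,0,2],[0,0,0,0,0,0,2],[0,0,0,0,0,0,2],[0,0,0,0,0,0,2]],
])

```text
t: 20.43
eef_pos: [0.5803, -0.0132, 0.057]
tool_rot: [3.14, 0.001, 1.709]
force: [-0.5, 0.3, 1.4]
gripper_width: 0.342
```

```bash
python3 - <<'E'
from h import *
np.set_printoptions(precision=4,suppress=True)
s=bot.sense();print(s['eef_pos'],s['tool_rot'],s['force'])
cap('wrist','w16')
E
```

```text
[ 0.5803 -0.0132  0.057 ] [3.1401 0.0015 1.7091] [-0.544   0.273   1.4299]
```

View pics/w16.png

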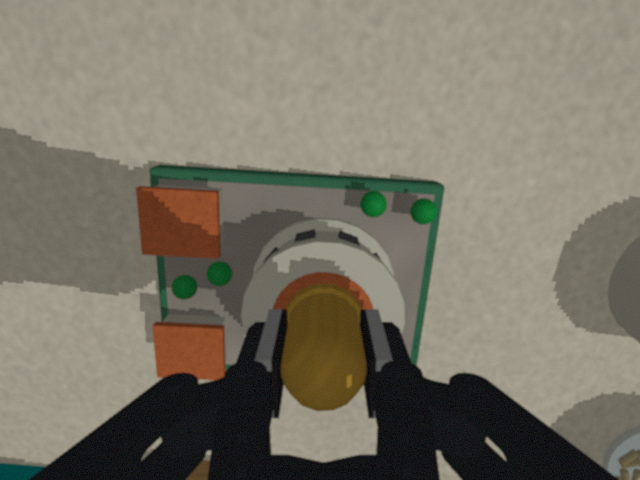

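Contact is at TCP z=0.057, exactly as predicted, and further lowering moves nothing. Releasing slowly.

>>> move_arm([
  [[0,0,0,0,0,0,3],[0,0,0,0,0,0,3.2],[0,0,0,0,0,0,3.5],[0,0,0,0,0,0,3.8],[0,0,0,0,0,0,4.2],[0,0,0,0,0,0,4.6],[0,0,0,0,0,0,5.2],[0,0,0,0,0,0,5.8],[0,0,0,0,0,0,5.8],[0,0,0,0,0,0,5.8]],
])

```text
t: 21.32
eef_pos: [0.5802, -0.0132, 0.0566]
tool_rot: [3.14, 0.001, 1.709]
force: [-0.1, -0.1, -0.1]
gripper_width: 0.68
```

```bash
python3 - <<'E'
from h import *
np.set_printoptions(precision=4,suppress=True)
s=bot.sense();print(s['eef_pos'],s['tool_rot'],s['force'])
cap('wrist','w17')
E
```

```text
[ 0.5802 -0.0132  0.0566] [3.1404 0.0013 1.7091] [-0.0955 -0.1222 -0.1487]
```

View pics/w17.png

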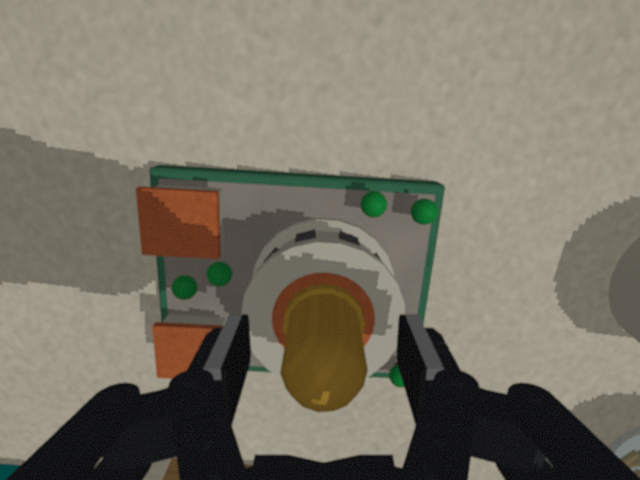

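The lantern stands free and centred on the disc. Retreat straight up, then check.

>>> move_arm([
  [[0,0,-0.5,0,0,0,5.8],[0,0,-1,0,0,0,5.8],[0,0,-1.5,0,0,0,5.8],[0,0,-2,0,0,0,5.8],[0,0,-2.5,0,0,0,5.8],[0,0,-3,0,0,0,5.8],[0,0,-3,0,0,0,5.8],[0,0,-2,0,0,0,5.8],[-2,0,-0.5,0,0,0,5.8],[-2,0,0,0,0,0,5.8]],
])

```text
t: 22.2
eef_pos: [0.584, -0.0501, 0.2317]
tool_rot: [3.139, 0.002, 1.713]
force: [-0.4, -0.1, -0.1]
gripper_width: 0.677
```

>>> move_arm([
  [[-3,0,0,0,0,0,5.8],[-4,0,0,0,0,0,5.8],[-3,0,0,0,0,0,5.8],[0,0,0,0,0,0,5.8],[0,0,0,0,0,0,5.8],[0,0,0,0,0,0,5.8],[0,0,0,0,0,0,5.8],[0,0,0,0,0,0,5.8],[0,0,0,0,0,0,5.8],[0,0,0,0,0,0,5.8]],
])

```text
t: 23.03
eef_pos: [0.6, -0.1537, 0.2424]
tool_rot: [3.129, 0.007, 1.715]
force: [0.0, 0.1, 0.8]
gripper_width: 0.678
```

```bash
python3 - <<'E'
from h import *
np.set_printoptions(precision=4,suppress=True)
i=bot.camera_info('wrist');cap('wrist','w18'); r=bot.place_of('wrist','lantern_center');print([(x,atz(i,x['xy'],.072)) for x in r])
r=bot.place_of('wrist','tower_top');print([(x,atz(i,x['xy'],.048)) for x in r])
cap('scene','scene18');cap('top','top18')
a=cv2.imread('pics/scene18.png')[160:400,150:530];cv2.imwrite('pics/scene18c.png',cv2.resize(a,None,fx=2,fy=2))
E
```

```text
[({'xy': [319.6, 19.4], 'p': 0.92}, array([ 0.5786, -0.0111,  0.072 ]))]
[]
```

View pics/w18.png

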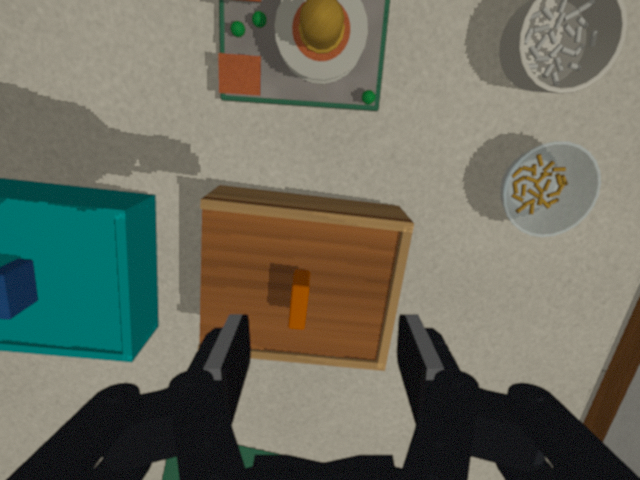

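View pics/scene18c.png

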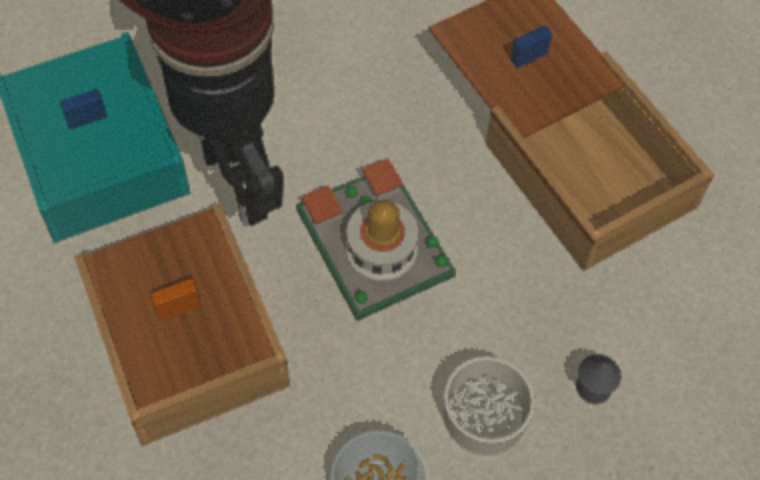

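View pics/top18.png

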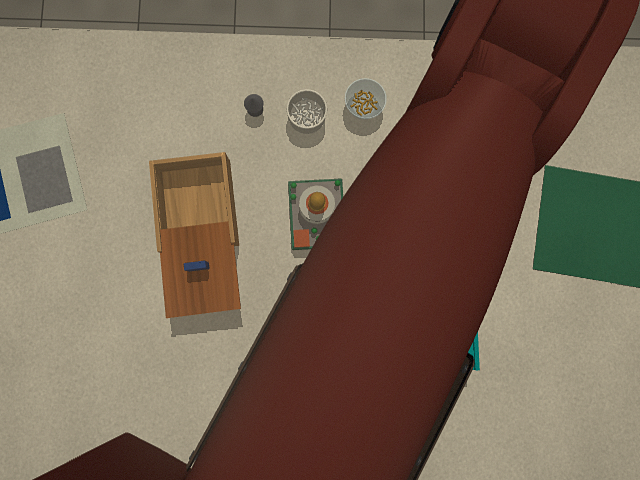

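The scene view shows the lantern upright on the tower at crop pixel (382,222). The blue lid is fully open and the orange lid shut. Handing in.

```bash
python3 -c "
from h import *
print(bot.sense()['dq'].round(3)); print(bot.job_done())"
```

```text
[-0.004  0.     0.001  0.003 -0.002  0.001]
the job is handed in; nothing more can be done
None
```

The job is done and handed in at about 23 s of the 48 s allowed. The blue-grip lid is fully open and the brass lantern stands on the tower. The gripper has let go and is clear of everything.

- **Lid:** I slid it 118 mm, and it had already stood roughly 10 mm open. A firmer tug moved it no further, so I take it to be at its stop.
- **Lantern:** Touchdown was gentle, at the height predicted from the grasp. It was about 1 mm from the measured centre of the tower top at (0.580, −0.012, 0.049) when I let go. After I backed off, the network placed it at (0.579, −0.011), and it looked upright in the wrist and scene pictures.
- **Orange-grip and turquoise boxes:** I touched neither, and both looked shut in the last pictures.

**Checks that failed or disagreed:**
- The fixed scene and top cameras differed by 4–7 mm sideways on the box and tower, so I relied on the wrist camera for both.
- One wrist-only height for the lantern came out wrong, at 47 mm instead of 30 mm, because the arm was still moving and the two views were close together. Combining all the cameras gave 31 mm.
- In the last wrist picture the network did not find the tower top, so that final centring check rests on its earlier position.

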